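Nudge a loaded stacking tray home on its base board

ROBOT

A 6-joint arm with a two-finger parallel gripper is mounted at the origin on a cart in front of the work surface, level with it; the furniture and walls round the work are solid. World frame = base frame: x ahead of the robot, y to its left, z up, the work surface at z = 0. Lengths are in m, angles in rad, forces in N, time in s.
With the tool pointing down it reaches from about 0.25 to 0.725 m from the base axis. Payload 4 kg.
Tool frame: the origin (TCP) lies between the finger pads; the fingertips stand 25 mm ahead of it and the grasp point (between the pads) lies 6 mm ahead of it; z points along the fingers, y is the line along which they close (so a half turn about z gives the same grasp; the last joint's range is limited). The gripper opens to 85 mm and grips with 20 to 120 N. Pads are 22 mm wide; open, the fingers measure 114 mm over their backs; the gripper's body (76 mm by 85 mm) begins 54 mm behind the grasp point. The pads swing forward as they close: fully open they stand 13 mm farther back than shut.
Start: joints at [-1.191, 0.241, 0.005, 1.335, 0, 1.571], TCP at [0.185, -0.464, 0.256] pointing down, gripper open.
Joint ranges: [-2.72, 2.72], [-1.05, 1.87], [-1.09, 1.28], [-1.99, 2.15], [-1.42, 1.44], [-3.14, 3.14]. Speed limits (rad/s): [2.79, 2.79, 3.14, 3.14, 3.14, 3.14].

INTERFACE

Orientations are given as a unit quaternion [x, y, z, w].
In Python, from workcell import bot gives the robot as it stands. The module is installed in compiled form; this text tells all that it offers.
- The arm moves only by the shell command python3 -m pendant 'ROWS'. ROWS is JSON, one flat list of numbers, 7 for each row, row after row: the shift along the tool's x, y, z normalised to -1 to 1, where 1 is 0.5 m, then the turn, a rotation vector about the tool's x, y, z normalised to -1 to 1, where 1 is 180 degrees, then the opening, from 0 (shut) to 1 (fully open). In form: [tx, ty, tz, ax, ay, az, fingers, tx, ty, tz, ax, ay, az, fingers, ...]. A call has exactly 10 rows; each row is the pose to reach, as a shift and turn from the pose commanded when the call began, along the tool's axes at that moment, turning the shorter way round; what a row does not reach only later rows make up. A row lasts 1/12 s, in which the tool goes at most 41.7 mm and 7.16 degrees, less where a joint would pass 70% of its speed; a pose out of reach is approached as far as the arm can. A call with a number of a shift or a turn outside -1 to 1 is refused whole. A call with a gripper value outside its range is refused whole. The fingers move at their own pace and stop on an object; the grip force is fixed at half the most. Time passes only in rows, so rows that repeat a pose let the fingers close, or fill a call up. It gives the time, the measured TCP pose, the force, the opening and the grip force at its end, in the units of the state.
- bot.get_obs(): the state, without advancing time (a new reading comes with each control period).
- bot.camera(name): name is "side" or "top"; returns a dict with "pixels" (420x560x3 uint8, red, green, blue), "mtx" (3x3 intrinsics, pixels), "cam_to_world" (4x4, takes a point from camera to world coordinates). Camera axes: x right, y up, looking along -z (the intrinsics and any distortion apply to the point x, -y, -z); pixel columns grow to the right and rows downward; lengths in m; the calibration is good to about 2 mm. A picture is of the moment at which its call begins. There is no depth.
- bot.job_done(): hands the job in; it is judged then, once.
The state is a dict: "clock": time; "joint_pos": joint angles; "joint_vel": joint speeds; "tau": joint torques, N m; "eef_pos": TCP position; "tool_rot": TCP orientation; "ft_force": force on the tool from outside, world axes, zero at the start; "ft_torque": the same for the moment, N m; "grip_width": finger opening in m; "grasp_force": force on a finger pad.
Only numpy, scipy, OpenCV 4.12 (cv2) and the standard library are available. Lean on these libraries where they do the work, as an engineer would, in place of code of your own. Each camera call takes 0.05 s, during which the arm holds its last target. There are 200 camera calls.

TASK

The loaded tray was set down crooked: its four corner pins stand on top of the base board instead of in its sockets. Without picking it up or spilling its two tubes, push the tray across the board until all four pins drop into the sockets and it sits flat and fully home, and disturb nothing else on the bench.

Things in the scene. Friction and masses are not known exactly. Their poses are not given: they have to be found in the camera images.
- base_top (a point): Centre of the top of the base board, an aluminium slab 170 (x) x 210 (y) x 30 mm high, screwed to the bench; place and yaw differ each time. x runs along its short side, y along the long one, z up. Its top has four round blind sockets, 13 mm across, 14 mm deep, at x = +-42, y = +-58 mm, and no other holes.
- tray_mid (a point): Centre, half-way up, of the grey tray's slab (140 x, 180 y, 18 mm thick), axes like the board's; its sides are plain and upright. At the start this point is 18 mm above base_top, 14 to 36 mm off in the board's +y, -20 to +30 mm in its x, turned up to 0.2 rad; seated, the slab lies on the board and it is 9 mm above base_top. 9 mm ribs on top hold the tubes; 24 mm is bare at each y end.
- tray: The same tray (0.35 to 0.7 kg); this origin is centred in the plane of the pin tips, 18 mm below tray_mid. Four steel pins under it at x = +-42, y = +-58 mm, 9 mm long, 10 mm thick, tapering over the last 5 mm to a 7 mm flat tip. They drop in when all are within about 3 mm of their sockets; seated they have 1.5 mm play and then stop further pushing. Sliding takes 1 to 6 N.
- conical_0_mid (a point): Middle of a capped conical tube, 117 mm long, 22 mm thick, lying loose along y between the tray's ribs on the -x side, its middle 20 mm above tray_mid.
- conical_1_mid (a point): Middle of the second such tube, in the +x groove.
- carboy_tap: The large white carboy to the right, with a tap towards the robot: about 250 mm across and over 300 mm high, fixed; keep the arm clear of it. Origin at the centre of its underside.
- bottle_a: Bystander: small round bottle with a blue cap, 56 mm across, 110 mm high, standing behind and left of the stack; origin at the centre of its underside.
- timer: Bystander: flat lab timer, 68x64x19 mm, lying to the near left of the stack; origin at the centre of its underside.
- pen: Bystander: marker pen lying flat, 142 mm long, 13 mm thick, behind the stack; origin at the centre of its underside.

How it is judged:
By the outcome, as a careful person would: the job done as asked, in the order asked, and still so for the second after the job is handed in, with the robot touching nothing.
It also fails if it takes over 72 s, if anything falls off the work surface, if the arm or the gripper's body presses on something with over 40 N, if the wrist force passes 120 N, or if a joint passes its speed limit or range.

## Working session

There is one attempt and no reset: what is moved stays moved. The work goes in short steps, Python scripts to look and compute and a shell command to move; the robot and the scene stay as the last step left them, time stands still between calls to the robot, and variables do not carry over. Pictures are saved under pics/ and viewed, at most 10 in all, crops included, and the job is handed in when it is done.

```bash
mkdir -p pics
python3 - <<'E'
from workcell import bot
import cv2
for n in("top","side"):
    c=bot.camera(n);cv2.imwrite(f"pics/{n}0.png",cv2.resize(c["pixels"][:,:,::-1],(800,600),interpolation=cv2.INTER_CUBIC))
    print(n,c["mtx"].round(1).tolist(),c["cam_to_world"].round(4).tolist(),[k for k in c])
o=bot.get_obs();print(o["clock"],o["eef_pos"],o["tool_rot"],o["ft_force"])
E
```

```text
top [[393.7, 0.0, 279.0], [0.0, 393.7, 208.9], [0.0, 0.0, 1.0]] [[0.0197, 0.9963, -0.0831, 0.4506], [-0.9998, 0.0201, 0.0041, 0.1596], [0.0058, 0.083, 0.9965, 1.17], [0.0, 0.0, 0.0, 1.0]] ['pixels', 'mtx', 'cam_to_world']
side [[430.5, 0.0, 279.0], [0.0, 430.5, 210.8], [0.0, 0.0, 1.0]] [[0.8942, -0.3889, 0.2216, 0.7602], [0.4475, 0.7851, -0.4282, -0.2133], [-0.0075, 0.4821, 0.8761, 0.8558], [0.0, 0.0, 0.0, 1.0]] ['pixels', 'mtx', 'cam_to_world']
0.1 [ 0.18517177 -0.4638786   0.25548729] [ 9.82021990e-01  1.88764068e-01 -1.94084988e-04 -9.48393198e-04] [ 0.13648192 -0.05373783 -0.33809196]
```

View pics/top0.png

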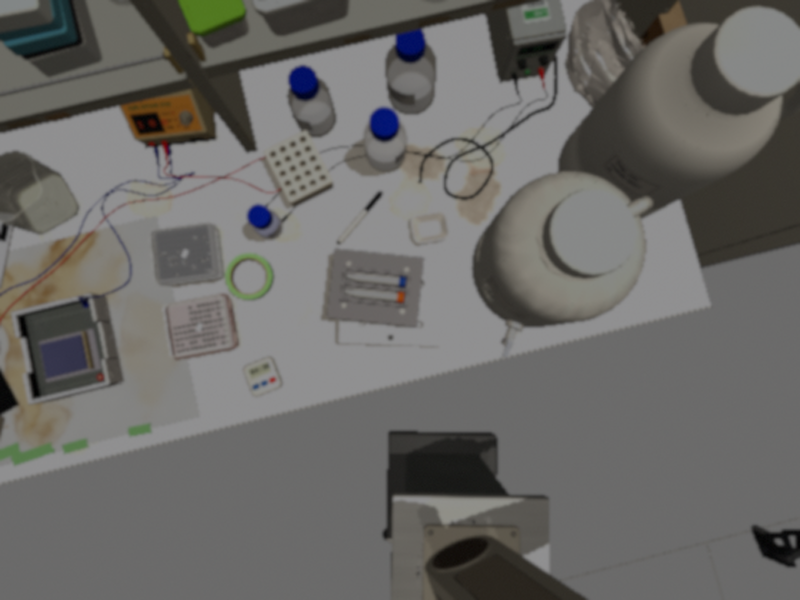

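View pics/side0.png

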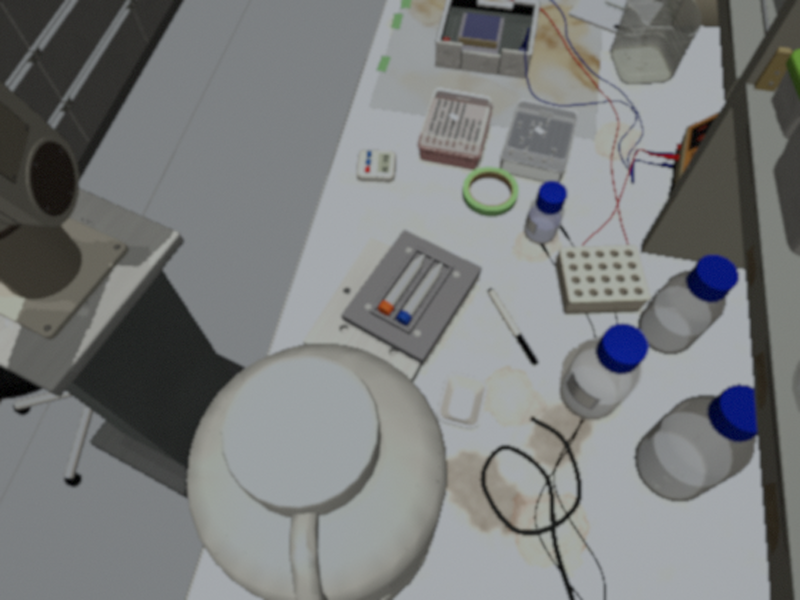

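Top (800x600 view): the tray is centred at about (373,288), and the board's near edge runs from (337,345) to (437,347). A board socket shows at about (390,338). The carboy is at right. Enlarged crops next.

Run:
```python
from workcell import bot
import cv2,numpy as np
def avg(n,k=4): 
    return np.mean([bot.camera(n)["pixels"].astype(float) for _ in range(k)],0)
a=avg("top");s=avg("side")
np.save("top.npy",a);np.save("side.npy",s)
def crop(im,u0,v0,w,h,f,fn):
    c=cv2.resize(im[v0:v0+h,u0:u0+w].clip(0,255).astype(np.uint8)[:,:,::-1],None,fx=f,fy=f,interpolation=cv2.INTER_CUBIC)
    c=cv2.convertScaleAbs(c,alpha=1.4,beta=-20)
    for i in range(0,w,10): cv2.line(c,(i*f,0),(i*f,6),(0,0,255),1)
    for i in range(0,h,10): cv2.line(c,(0,i*f),(6,i*f),(0,0,255),1)
    cv2.imwrite(fn,c)
crop(a,215,165,100,75,8,"pics/topc.png")
crop(s,200,150,150,110,5,"pics/sidec.png")
```

```text
(no output)
```

View pics/topc.png

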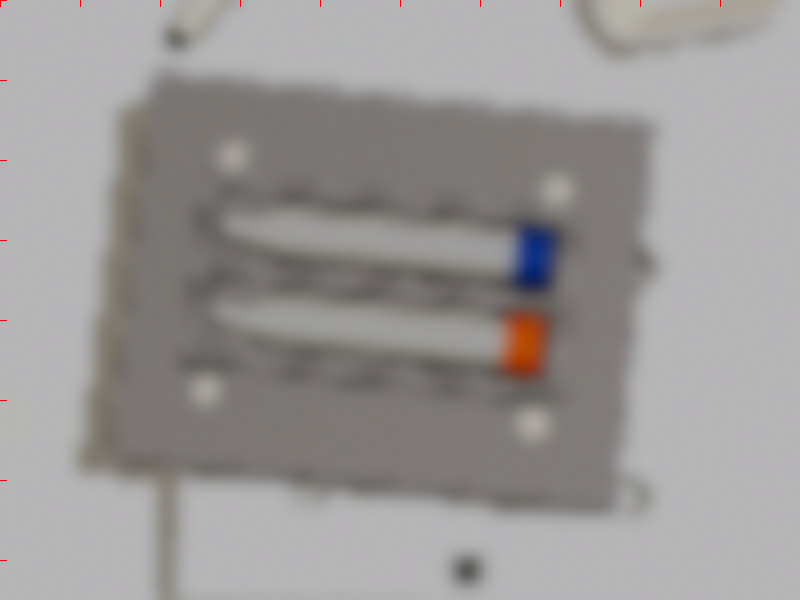

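View pics/sidec.png

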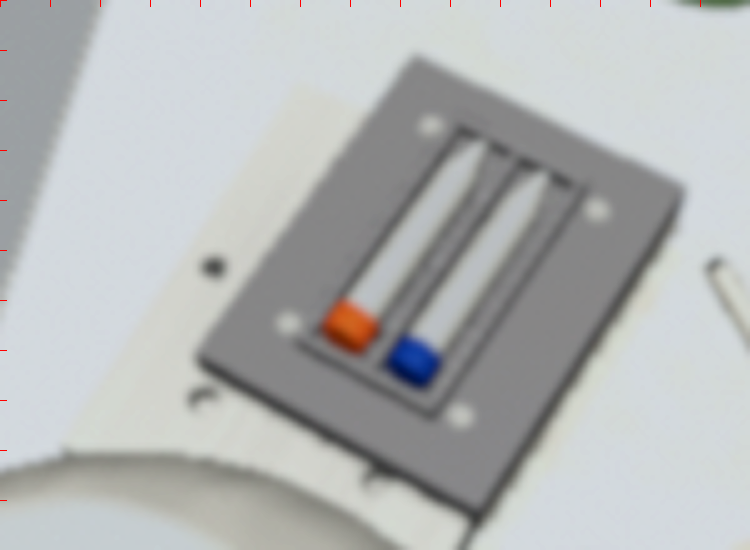

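The top crop (8x, origin 215,165) shows the tray corners at (158,75), (652,122), (615,512) and (118,465). The tray's pin dots are at (232,156), (557,190), (206,389) and (532,423), and the board's sockets at about (637,495) and (645,262) are half covered by the tray. The side crop (5x, origin 200,150) shows the board corners at (300,90) and (65,450), sockets near (203,397) and (375,480), and a spot at (213,267). I need sharper contrast on the board.

Run:
```python
import cv2,numpy as np
a=np.load("top.npy");s=np.load("side.npy")
def crop(im,u0,v0,w,h,f,lo,hi):
    c=cv2.resize(im[v0:v0+h,u0:u0+w].astype(np.float32)[:,:,::-1],None,fx=f,fy=f,interpolation=cv2.INTER_CUBIC)
    c=((c-lo)/(hi-lo)*255).clip(0,255).astype(np.uint8).copy()
    for i in range(0,w,10): cv2.line(c,(i*f,0),(i*f,6),(0,0,255),1)
    for i in range(0,h,10): cv2.line(c,(0,i*f),(6,i*f),(0,0,255),1)
    return c
print(np.percentile(a[225:245,230:310],[5,50,95]),np.percentile(s[180:240,210:240],[5,50,95]))
A=crop(a,215,190,100,58,8,90,150); cv2.imwrite("pics/A.png",A)
B=crop(s,205,155,100,75,8,120,190); cv2.imwrite("pics/B.png",B)
```

```text
[103.9875 143.25   144.75  ] [159.75 165.75 173.  ]
```

View pics/A.png

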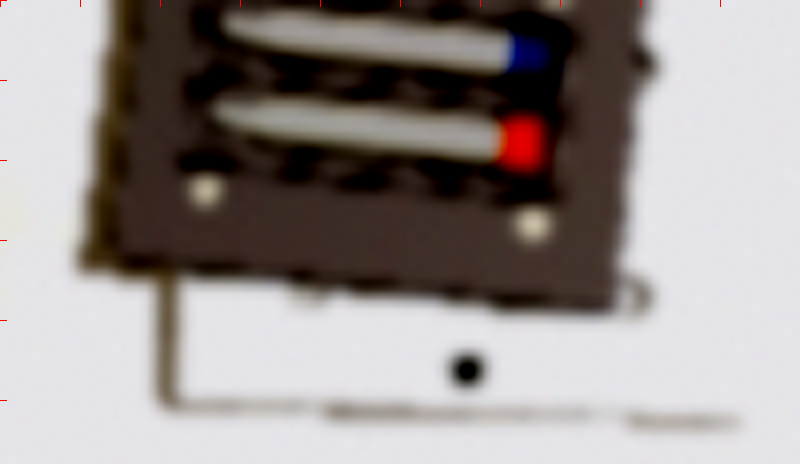

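View pics/B.png

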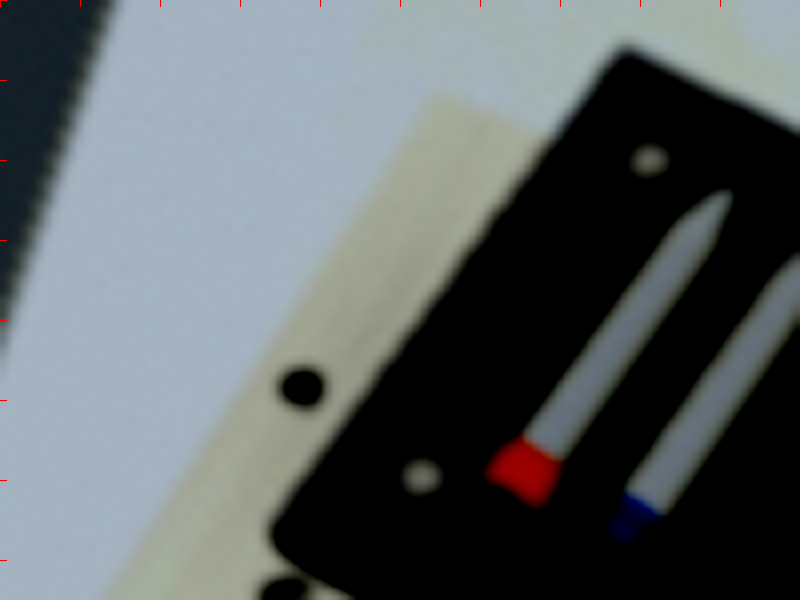

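```bash
cat > h.py <<'E'
import numpy as np,cv2
from scipy.optimize import least_squares
K={"top":np.array([[393.7,0,279],[0,393.7,208.9],[0,0,1]]),"side":np.array([[430.5,0,279],[0,430.5,210.8],[0,0,1]])}
T={"top":np.array([[0.0197,0.9963,-0.0831,0.4506],[-0.9998,0.0201,0.0041,0.1596],[0.0058,0.083,0.9965,1.17],[0,0,0,1]]),
"side":np.array([[0.8942,-0.3889,0.2216,0.7602],[0.4475,0.7851,-0.4282,-0.2133],[-0.0075,0.4821,0.8761,0.8558],[0,0,0,1]])}
def proj(n,P):
    P=np.atleast_2d(P);c=(P-T[n][:3,3])@T[n][:3,:3];c=c*[1,-1,-1]
    q=c@K[n].T;return q[:,:2]/q[:,2:]
def place(p,L):
    L=np.atleast_2d(np.array(L,float))/1000;c,s=np.cos(p[2]),np.sin(p[2])
    return np.c_[p[0]+c*L[:,0]-s*L[:,1],p[1]+s*L[:,0]+c*L[:,1],L[:,2]]
def fit(obs,free_z=False,p0=(.45,.2,0)):
    "obs: list of (cam,local mm xyz(world z),pix)"
    def r(p):
        out=[]
        for n,l,x in obs: out+=list((proj(n,place(p,l))[0]-x))
        return out
    s=least_squares(r,p0,loss="soft_l1",f_scale=.7);return s.x,np.round(np.array(r(s.x)).reshape(-1,2),1)
E
cat > f0.py <<'E'
from h import *
tc=lambda u,v:np.array([215+u/8,165+v/8]);A=lambda u,v:np.array([215+u/8,190+v/8])
sc=lambda u,v:np.array([200+u/5,150+v/5]);B=lambda u,v:np.array([205+u/8,155+v/8])
tz=30+27
tray=[]
for l,u,v in [((42,58),232,156),((42,-58),557,190),((-42,58),206,389),((-42,-58),532,423),((70,90),160,75),((70,-90),655,122),((-70,-90),616,513),((-70,90),116,465)]:
    tray.append(("top",(*l,tz),tc(u,v)))
for l,u,v in [((-42,58),430,125),((42,58),597,210),((-42,-58),288,323),((42,-58),460,415),((-70,90),415,55),((70,90),685,190),((-70,-90),200,355),((70,-90),480,512)]:
    tray.append(("side",(*l,tz),sc(u,v)))
board=[("top",(-85,105,30),A(170,404)),("top",(-85,-105,30),A(740,421)),("top",(-42,-64.5,30),A(653,297)),("top",(42,-64.5,30),A(658,63)),("top",(-48.5,58,30),A(310,305)),
("side",(-85,105,30),B(437,92)),("side",(-42,-58,30),np.array([240.5,229.7]))]
for nm,o in (("tray",tray),("board",board)):
    for cams in (("top",),("side",),("top","side")):
        oo=[x for x in o if x[0] in cams]
        p,r=fit(oo);print(nm,cams,p.round(4),[tuple(map(float,x)) for x in r])
E
python3 f0.py
```

```text
tray ('top',) [ 0.564   0.2009 -0.0797] [(0.2, 0.2), (0.1, 0.0), (0.3, 0.4), (0.3, 0.2), (-0.9, -0.4), (-0.0, -0.0), (0.1, -0.1), (-0.7, -0.4)]
tray ('side',) [ 0.5693  0.2026 -0.0836] [(0.1, 0.5), (-0.1, 0.3), (0.2, 0.4), (0.1, 0.6), (-0.3, -0.9), (0.7, -0.8), (-1.7, -0.6), (0.1, -0.1)]
tray ('top', 'side') [ 0.5677  0.2019 -0.0824] [(-0.0, -1.1), (-0.2, -1.2), (-0.0, -1.0), (-0.0, -1.1), (-1.1, -1.8), (-0.3, -1.2), (-0.3, -1.3), (-1.1, -1.8), (-0.7, 0.5), (-0.9, 0.2), (-0.6, 0.4), (-0.7, 0.5), (-1.1, -1.0), (-0.1, -0.9), (-2.5, -0.6), (-0.7, -0.1)]
board ('top',) [ 0.5364  0.1687 -0.0145] [(0.5, -0.4), (2.0, -0.0), (-0.7, 0.1), (-0.4, 0.5), (-0.2, -0.1)]
board ('side',) [ 0.5413  0.1693 -0.0183] [(0.0, -0.2), (-0.0, 0.2)]
board ('top', 'side') [ 0.5384  0.1684 -0.0281] [(0.3, -1.6), (1.7, -0.2), (-0.8, -0.3), (-0.1, 0.1), (-0.3, -1.1), (-0.7, -0.5), (-1.6, -0.3)]
```

```bash
cat >> h.py <<'E'
def ray(n,uv,z):
    k=np.linalg.inv(K[n])@[uv[0],uv[1],1.];d=T[n][:3,:3]@(k*[1,-1,-1]);o=T[n][:3,3];return (o+d*(z-o[2])/d[2]).round(3)
def plan(x,y,z,yaw):
    "tool-frame row (normalised) to reach TCP pos with tool x at world yaw, tool down, from measured pose"
    from workcell import bot;from scipy.spatial.transform import Rotation as R
    o=bot.get_obs();r=R.from_quat(o["tool_rot"]);g=R.from_matrix(np.array([[np.cos(yaw),np.sin(yaw),0],[np.sin(yaw),-np.cos(yaw),0],[0,0,-1]]).T.T)
    return (r.inv().apply(np.array([x,y,z])-o["eef_pos"])/.5).round(4),((r.inv()*g).as_rotvec()/np.pi).round(4)
E
python3 - <<'E'
from h import *
f=.7
for nm,n,uv,z in [("pen near","top",(338,242),.007),("pen far","top",(380,195),.007),("bottle cap","top",(260,215),.11),("bottle base","top",(268,233),.0),("tap tip","top",(510,350),.1),("carboy L","top",(475,265),.15),("white lid","top",(410,230),.01),("carboy near","top",(540,325),.1),("carboy neck","top",(592,233),.3),("tape ring","top",(270,275),.01),("shelf edge","top",(245,150),.2),("timer","top",(262,375),.019)]:
    print(nm,ray(n,np.array(uv)*f,z))
print(plan(.30,-.05,.27,-.015))
E
```

```text
pen near [0.663 0.284 0.007]
pen far [0.765 0.198 0.007]
bottle cap [0.694 0.423 0.11 ]
bottle base [0.681 0.432 0.   ]
tap tip [ 0.446 -0.058  0.1  ]
carboy L [0.6   0.017 0.15 ]
white lid [0.691 0.134 0.01 ]
carboy near [ 0.494 -0.115  0.1  ]
carboy neck [ 0.632 -0.146  0.3  ]
tape ring [0.591 0.422 0.01 ]
shelf edge [0.789 0.432 0.2  ]
timer [0.385 0.429 0.019]
(array([ 0.5202, -0.6846, -0.0274]), array([-0.    ,  0.    ,  0.1257]))
```

```bash
python3 -m pendant '[0.52,-0.685,-0.03,0,0,0.126,1, 0.52,-0.685,-0.03,0,0,0.126,1, 0.52,-0.685,-0.03,0,0,0.126,1, 0.52,-0.685,-0.03,0,0,0.126,1, 0.52,-0.685,-0.03,0,0,0.126,1, 0.52,-0.685,-0.03,0,0,0.126,1, 0.52,-0.685,-0.03,0,0,0.126,1, 0.52,-0.685,-0.03,0,0,0.126,1, 0.52,-0.685,-0.03,0,0,0.126,1, 0.52,-0.685,-0.03,0,0,0.126,1]'; python3 -c "
from h import *
print(plan(.36,.2,.25,-.015))"
```

```text
clock: 1.33
eef_pos: [0.2953, -0.0644, 0.2712]
tool_rot: [1.0, -0.008, 0.001, 0.0]
ft_force: [1.1, -0.7, 0.1]
grip_width: 0.0855
grasp_force: 0.0
(array([ 0.1204, -0.531 ,  0.0425]), array([ 0.0001, -0.0006, -0.0006]))
```

```bash
python3 -m pendant '[0.11,-0.53,0.04,0,0,0,1, 0.11,-0.53,0.04,0,0,0,1, 0.11,-0.53,0.04,0,0,0,1, 0.11,-0.53,0.04,0,0,0,1, 0.11,-0.53,0.04,0,0,0,1, 0.11,-0.53,0.04,0,0,0,1, 0.11,-0.53,0.04,0,0,0,1, 0.11,-0.53,0.04,0,0,0,1, 0.11,-0.53,0.04,0,0,0,1, 0.11,-0.53,0.04,0,0,0,1]'; python3 -c "
from h import *
print(plan(.672,.2,.2,-.015))"
```

```text
clock: 2.17
eef_pos: [0.3528, 0.0167, 0.2524]
tool_rot: [1.0, 0.011, -0.001, -0.016]
ft_force: [0.0, 0.3, 0.4]
grip_width: 0.0856
grasp_force: 0.0
(array([ 0.6465, -0.3485,  0.1157]), array([-0.0104,  0.0005,  0.0119]))
```

```bash
python3 -m pendant '[0.02,-0.37,0.0,0,0,0,1, 0.02,-0.37,0.0,0,0,0,1, 0.02,-0.37,0.0,0,0,0,1, 0.02,-0.37,0.0,0,0,0,1, 0.02,-0.37,0.0,0,0,0,1, 0.02,-0.37,0.0,0,0,0,1, 0.02,-0.37,0.0,0,0,0,1, 0.02,-0.37,0.0,0,0,0,1, 0.02,-0.37,0.0,0,0,0,1, 0.02,-0.37,0.0,0,0,0,1]'; python3 -c "
from h import *
print(plan(.672,.2,.2,-.015))"
```

```text
clock: 3.0
eef_pos: [0.3677, 0.0425, 0.2582]
tool_rot: [0.999, 0.033, -0.002, -0.033]
ft_force: [-0.0, 0.1, 0.7]
grip_width: 0.0853
grasp_force: 0.0
(array([ 0.6285, -0.2655,  0.1331]), array([-0.0208,  0.0013,  0.026 ]))
```

```bash
python3 -c "
from workcell import bot
o=bot.get_obs()
for k in('joint_pos','joint_vel','tau','tool_rot'):print(k,o[k].round(3))"
```

```text
joint_pos [ 0.066 -0.019 -0.288  1.303  0.065  3.141]
joint_vel [ 0.002  0.008  0.01   0.004  0.    -0.001]
tau [-4.0000e-03 -2.4143e+01  2.5051e+01  5.0000e-03  2.1000e-01  0.0000e+00]
tool_rot [ 0.999  0.033 -0.002 -0.033]
```

```bash
python3 -c "
from h import *
print(plan(.57,.335,.2,1.555))"
```

```text
(array([ 0.443 , -0.5479,  0.1519]), array([-0.0171, -0.0151, -0.4735]))
```

```bash
python3 -m pendant '[0,-0.1,0,0,0,-0.04,1, 0,-0.2,0,-0.005,-0.005,-0.08,1, 0,-0.3,0,-0.01,-0.01,-0.12,1, 0,-0.3,0,-0.017,-0.015,-0.16,1, 0,-0.3,0,-0.017,-0.015,-0.2,1, 0,-0.3,0,-0.017,-0.015,-0.24,1, 0,-0.3,0,-0.017,-0.015,-0.28,1, 0,-0.3,0,-0.017,-0.015,-0.32,1, 0,-0.3,0,-0.017,-0.015,-0.36,1, 0,-0.3,0,-0.017,-0.015,-0.4,1]'; python3 -c "
from h import *
print(plan(.57,.335,.2,1.555))
from workcell import bot;print(bot.get_obs()['joint_pos'])"
```

```text
clock: 3.83
eef_pos: [0.3576, 0.192, 0.2679]
tool_rot: [0.791, 0.612, -0.004, -0.002]
ft_force: [-0.8, 1.1, 0.3]
grip_width: 0.0852
grasp_force: 0.0
(array([0.3838, 0.3406, 0.132 ]), array([-0.0024,  0.0009, -0.0755]))
[ 4.91086591e-01  5.43275782e-02 -1.86189109e-01  1.33806757e+00
  2.29312227e-03  2.31489643e+00]
```

```bash
python3 -m pendant '[0.384,0.34,0.13,-0.002,0,-0.075,1, 0.384,0.34,0.13,-0.002,0,-0.075,1, 0.384,0.34,0.13,-0.002,0,-0.075,1, 0.384,0.34,0.13,-0.002,0,-0.075,1, 0.384,0.34,0.13,-0.002,0,-0.075,1, 0.384,0.34,0.13,-0.002,0,-0.075,1, 0.384,0.34,0.13,-0.002,0,-0.075,1, 0.384,0.34,0.13,-0.002,0,-0.075,1, 0.384,0.34,0.13,-0.002,0,-0.075,1, 0.384,0.34,0.13,-0.002,0,-0.075,1]'; python3 -c "
from h import *
print(plan(.57,.335,.07,1.555))"
```

```text
clock: 4.67
eef_pos: [0.5701, 0.3333, 0.2013]
tool_rot: [0.716, 0.699, -0.002, 0.0]
ft_force: [-0.3, -0.5, -0.2]
grip_width: 0.0856
grasp_force: 0.0
(array([0.0042, 0.0004, 0.2625]), array([-0.0008,  0.0009, -0.0026]))
```

Descend to z = 0.07 beside the tray, then look.

```bash
python3 -m pendant '[0.004,0,0.07,0,0,-0.0025,1, 0.004,0,0.13,0,0,-0.0025,1, 0.004,0,0.19,0,0,-0.0025,1, 0.004,0,0.23,0,0,-0.0025,1, 0.004,0,0.26,0,0,-0.0025,1, 0.004,0,0.262,0,0,-0.0025,1, 0.004,0,0.262,0,0,-0.0025,1, 0.004,0,0.262,0,0,-0.0025,1, 0.004,0,0.262,0,0,-0.0025,1, 0.004,0,0.262,0,0,-0.0025,1]'
python3 - <<'E'
from workcell import bot
import cv2,numpy as np
from h import *
s=bot.camera("side")["pixels"];t=bot.camera("top")["pixels"]
f=6;u0,v0=240,135
c=cv2.resize(s[v0:v0+95,u0:u0+125,::-1],None,fx=f,fy=f,interpolation=cv2.INTER_CUBIC)
c=cv2.convertScaleAbs(c,alpha=1.4,beta=-10);cv2.imwrite("pics/s1.png",c)
o=bot.get_obs();print(o["eef_pos"])
for d in (.012,.025): print(d,(proj("side",o["eef_pos"]-[0,0,d])-[u0,v0])*f)
E
```

```text
clock: 5.5
eef_pos: [0.5715, 0.336, 0.0724]
tool_rot: [0.713, 0.701, 0.0, 0.001]
ft_force: [0.5, 0.5, -0.1]
grip_width: 0.0855
grasp_force: 0.0
[0.57115812 0.33581589 0.07150958]
0.012 [[453.0641157  134.82425028]]
0.025 [[450.78921926 154.93772097]]
```

View pics/s1.png

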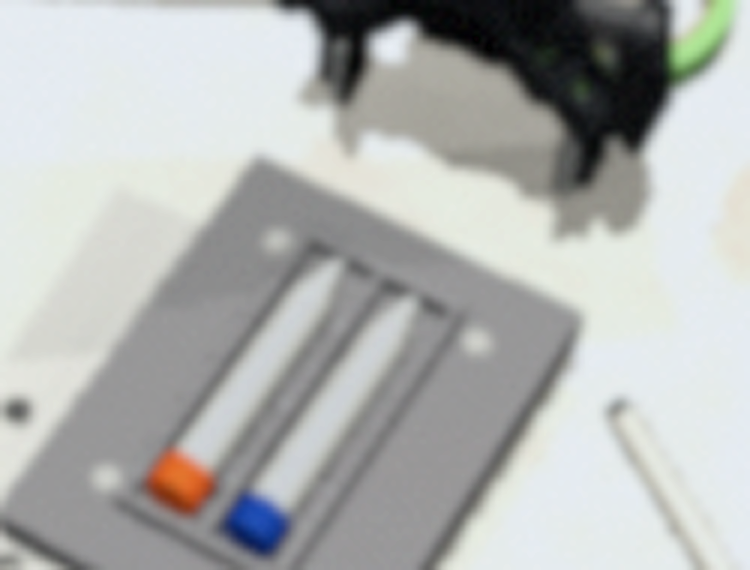

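The open fingertips show at about (345,100) and (585,180) in this 6x crop. That fits tips about 12 mm ahead of the TCP when open. The tray is untouched.

```bash
python3 -c "
from h import *
e=np.array([.571,.336,.0715])
for d in(.012,.025):
  print(d,[((proj('side',e+[x,y,-d])-[240,135])*6).round().tolist() for x in(-.05,.05) for y in (-.011,.011)])
print(plan(.571,.308,.054,1.555))"
```

```text
0.012 [[[321.0, 108.0]], [[346.0, 66.0]], [[564.0, 205.0]], [[587.0, 161.0]]]
0.025 [[[320.0, 128.0]], [[345.0, 87.0]], [[560.0, 224.0]], [[583.0, 181.0]]]
(array([-0.0556,  0.0006,  0.0351]), array([ 0.0001,  0.0004, -0.    ]))
```

```bash
python3 -m pendant '[0,0,0.015,0,0,0,1, 0,0,0.03,0,0,0,1, -0.01,0,0.031,0,0,0,1, -0.02,0,0.031,0,0,0,1, -0.03,0,0.031,0,0,0,1, -0.04,0,0.031,0,0,0,1, -0.05,0,0.031,0,0,0,1, -0.055,0,0.031,0,0,0,1, -0.055,0,0.031,0,0,0,1, -0.055,0,0.031,0,0,0,1]'; python3 -c "
from h import *
print(plan(.571,.276,.056,1.555))"
```

```text
clock: 6.43
eef_pos: [0.5703, 0.3077, 0.0549]
tool_rot: [0.713, 0.701, -0.001, 0.0]
ft_force: [-0.3, 0.1, -0.1]
grip_width: 0.0851
grasp_force: 0.0
(array([-0.0634,  0.0024, -0.002 ]), array([-0.0004,  0.0007, -0.0002]))
```

```bash
python3 -m pendant '[-0.004,0,0,0,0,0,1, -0.008,0,0,0,0,0,1, -0.012,0,0,0,0,0,1, -0.016,0,0,0,0,0,1, -0.02,0,0,0,0,0,1, -0.024,0,0,0,0,0,1, -0.028,0,0,0,0,0,1, -0.032,0,0,0,0,0,1, -0.036,0,0,0,0,0,1, -0.036,0,0,0,0,0,1]'; python3 -m pendant '[-0.003,0,0,0,0,0,1, -0.006,0,0,0,0,0,1, -0.009,0,0,0,0,0,1, -0.012,0,0,0,0,0,1, -0.015,0,0,0,0,0,1, -0.018,0,0,0,0,0,1, -0.021,0,0,0,0,0,1, -0.024,0,0,0,0,0,1, -0.027,0,0,0,0,0,1, -0.027,0,0,0,0,0,1]'
python3 - <<'E'
from workcell import bot
import cv2,numpy as np
a=np.mean([bot.camera("top")["pixels"].astype(float) for _ in range(4)],0);s=np.mean([bot.camera("side")["pixels"].astype(float) for _ in range(4)],0)
np.save("top1.npy",a);np.save("side1.npy",s)
f=6
c=cv2.resize(s[145:245,205:335,::-1].clip(0,255).astype(np.uint8),None,fx=f,fy=f,interpolation=cv2.INTER_CUBIC)
cv2.imwrite("pics/s2.png",cv2.convertScaleAbs(c,alpha=1.6,beta=-60))
E
```

```text
clock: 7.27
eef_pos: [0.5698, 0.2895, 0.0548]
tool_rot: [0.713, 0.701, -0.002, 0.0]
ft_force: [-0.8, 3.0, 1.6]
grip_width: 0.0852
grasp_force: 1.6
clock: 8.1
eef_pos: [0.5699, 0.276, 0.0548]
tool_rot: [0.713, 0.701, -0.001, 0.001]
ft_force: [0.4, 3.3, 1.3]
grip_width: 0.0852
grasp_force: 1.8
```

View pics/s2.png

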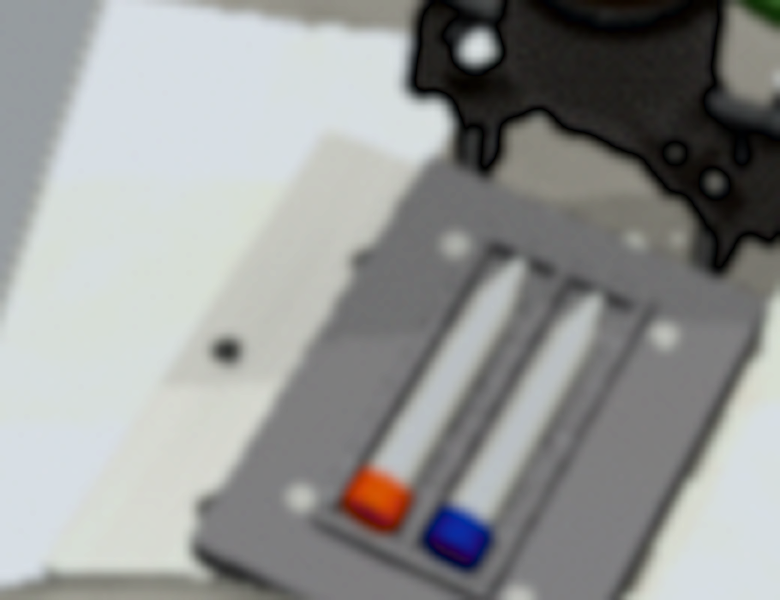

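The two fingers now bear on the tray's +y face and the tray has slid toward -y. Side dots are at (454,243), (665,334) and (300,497), and the socket rims peep out at (358,258) and (207,505). I'll refine the poses numerically.

```bash
cat > r.py <<'E'
from h import *
import sys
from scipy.ndimage import map_coordinates as mc
def dots(im,n,p,z):
    out=[]
    g=im.mean(2)
    for l in [(42,58),(42,-58),(-42,58),(-42,-58)]:
        u,v=proj(n,place(p,(*l,z)))[0]
        for _ in range(6):
            yy,xx=np.mgrid[-4:5,-4:5];w=mc(g,[v+yy,u+xx],order=1)
            w=(w-np.median(w)-4).clip(0)*((xx**2+yy**2)<17)
            if w.sum()<20: break
            u+=(w*xx).sum()/w.sum();v+=(w*yy).sum()/w.sum()
        else: out.append((n,(*l,z),np.array([u,v])))
    return out
def traypose(ims,p0,z=57):
    res={}
    for n,im in ims.items():
        p=np.array(p0,float)
        for _ in range(2):
            d=dots(im,n,p,z)
            if len(d)<2: break
            p,r=fit(d,p0=p)
        res[n]=(p.round(4),len(d),r.tolist())
    return res
E
python3 - <<'E'
from r import *
L=lambda s:{"top":np.load(f"top{s}.npy"),"side":np.load(f"side{s}.npy")}
i0,i1=L(""),L("1")
for k,v in traypose(i0,(.5665,.202,-.081)).items():print(k,*v)
for k,v in traypose(i1,(.5665,.176,-.015)).items():print(k,*v)
# near edge of board profile, before move
for n,b in (("top",(.5364,.1687,-.0145)),("side",(.5413,.1693,-.018))):
    for y0,y1 in ((60,100),(-10,30),(-95,-60)):
        if n=="side" and y1<0: y0,y1=-60,-40
        X=np.arange(-97,-74,2);Y=np.linspace(y0,y1,30)
        pr=[]
        for x in X:
            q=proj(n,place(b,[(x,y,30) for y in Y]));im=i0[n]
            c=[mc(im[:,:,k],[q[:,1],q[:,0]],order=1).mean() for k in range(3)]
            pr.append(c[0]-c[2]+ (0 if n=="side" else 0) if n=="side" else np.mean(c))
        print(n,y0,y1,list(zip(X.tolist(),np.round(pr,1).tolist())))
E
```

```text
top [ 0.5654  0.2027 -0.0846] 4 [[-0.0, 0.1], [-0.1, 0.1], [0.1, -0.2], [-0.1, -0.1]]
side [ 0.5676  0.2041 -0.0846] 4 [[-0.2, -0.0], [-0.1, -0.1], [0.1, 0.2], [0.2, -0.0]]
top [ 0.5719  0.1755 -0.0179] 3 [[-0.1, 0.0], [0.1, 0.2], [-0.0, -0.3]]
side [ 0.5737  0.1767 -0.016 ] 4 [[-0.1, -0.0], [-0.1, -0.1], [0.1, 0.1], [0.1, 0.1]]
top 60 100 [(-97, 144.2), (-95, 144.1), (-93, 143.7), (-91, 142.1), (-89, 139.4), (-87, 135.3), (-85, 133.5), (-83, 134.9), (-81, 139.2), (-79, 142.2), (-77, 143.6), (-75, 144.1)]
top -10 30 [(-97, 144.1), (-95, 143.9), (-93, 143.5), (-91, 141.5), (-89, 137.7), (-87, 133.2), (-85, 131.2), (-83, 134.0), (-81, 138.4), (-79, 141.1), (-77, 140.5), (-75, 138.0)]
top -95 -60 [(-97, 144.1), (-95, 144.0), (-93, 143.6), (-91, 141.8), (-89, 138.6), (-87, 134.5), (-85, 133.0), (-83, 135.3), (-81, 139.5), (-79, 142.5), (-77, 143.7), (-75, 144.1)]
side 60 100 [(-97, -7.2), (-95, -7.3), (-93, -7.3), (-91, -6.9), (-89, -5.3), (-87, -2.5), (-85, 0.4), (-83, 2.3), (-81, 3.1), (-79, 3.3), (-77, 3.4), (-75, 3.3)]
side -10 30 [(-97, -7.9), (-95, -7.9), (-93, -7.9), (-91, -7.3), (-89, -5.7), (-87, -2.5), (-85, 0.9), (-83, 3.1), (-81, 3.8), (-79, 3.9), (-77, 3.9), (-75, 3.7)]
side -60 -40 [(-97, -7.9), (-95, -7.9), (-93, -7.8), (-91, -7.5), (-89, -6.3), (-87, -3.4), (-85, 0.1), (-83, 2.3), (-81, 2.7), (-79, 2.5), (-77, 2.4), (-75, 2.7)]
```

```bash
python3 -m pendant '[0.02,0,0,0,0,0,1, 0.05,0,0,0,0,0,1, 0.07,0,-0.06,0,0,0,1, 0.07,0,-0.12,0,0,0,1, 0.07,0,-0.18,0,0,-0.04,1, 0.07,0,-0.24,0,0,-0.08,1, 0.07,0,-0.26,0,0,-0.12,1, 0.07,0,-0.26,0,0,-0.16,1, 0.07,0,-0.26,0,0,-0.2,1, 0.07,0,-0.26,0,0,-0.24,1]'; python3 -c "
from h import *
print(plan(.675,.196,.17,np.pi-.017))"
```

```text
clock: 9.33
eef_pos: [0.5699, 0.3128, 0.1847]
tool_rot: [0.403, 0.915, -0.002, -0.0]
ft_force: [-0.3, 0.1, -0.3]
grip_width: 0.0856
grasp_force: 0.0
(array([-0.3142, -0.0025,  0.0297]), array([-1.200e-03, -2.000e-04, -2.587e-01]))
```

```bash
python3 -m pendant '[-0.05,0,0.02,0,0,-0.04,1, -0.12,0,0.02,0,0,-0.08,1, -0.19,0,0.02,0,0,-0.12,1, -0.26,0,0.02,0,0,-0.16,1, -0.314,0,0.02,0,0,-0.2,1, -0.314,0,0.02,0,0,-0.24,1, -0.314,-0.002,0.02,-0.001,0,-0.259,1, -0.314,-0.002,0.02,-0.001,0,-0.259,1, -0.314,-0.002,0.02,-0.001,0,-0.259,1, -0.314,-0.002,0.02,-0.001,0,-0.259,1]'; python3 -c "
from h import *
print(plan(.675,.196,.056,np.pi-.017))"
```

```text
clock: 10.17
eef_pos: [0.6744, 0.1955, 0.1744]
tool_rot: [0.012, 1.0, -0.0, -0.001]
ft_force: [-0.1, 0.4, -0.7]
grip_width: 0.0852
grasp_force: 0.0
(array([-0.0016,  0.0011,  0.2367]), array([-0.    , -0.0004, -0.0021]))
```

```bash
python3 -m pendant '[-0.002,0,0.06,0,0,-0.002,1, -0.002,0,0.12,0,0,-0.002,1, -0.002,0,0.17,0,0,-0.002,1, -0.002,0,0.21,0,0,-0.002,1, -0.002,0,0.23,0,0,-0.002,1, -0.002,0,0.236,0,0,-0.002,1, -0.002,0,0.236,0,0,-0.002,1, 0.01,0,0.236,0,0,-0.002,1, 0.02,0,0.236,0,0,-0.002,1, 0.03,0,0.236,0,0,-0.002,1]'; python3 -c "
from h import *
print(plan(.63,.196,.056,np.pi-.017))"
```

```text
clock: 11.0
eef_pos: [0.6601, 0.1953, 0.0587]
tool_rot: [0.008, 1.0, 0.001, 0.001]
ft_force: [-0.6, -0.3, 0.3]
grip_width: 0.0855
grasp_force: 0.0
(array([0.0603, 0.0004, 0.0052]), array([0.0004, 0.0007, 0.0001]))
```

```bash
python3 -m pendant '[0.006,0,0.003,0,0,0,1, 0.013,0,0.005,0,0,0,1, 0.02,0,0.005,0,0,0,1, 0.027,0,0.005,0,0,0,1, 0.034,0,0.005,0,0,0,1, 0.041,0,0.005,0,0,0,1, 0.048,0,0.005,0,0,0,1, 0.054,0,0.005,0,0,0,1, 0.06,0,0.005,0,0,0,1, 0.06,0,0.005,0,0,0,1]'
cat > look.py <<'E'
from r import *
from workcell import bot
p0=[float(x) for x in sys.argv[1:4]];z=float(sys.argv[4]) if len(sys.argv)>4 else 57
ims={n:np.mean([bot.camera(n)["pixels"].astype(float) for _ in range(3)],0) for n in("top","side")}
for n in ims:np.save(f"{n}2.npy",ims[n])
for k,v in traypose(ims,p0,z).items():print(k,*v)
E
python3 look.py .549 .177 -.017
```

```text
clock: 11.83
eef_pos: [0.6315, 0.1956, 0.056]
tool_rot: [0.008, 1.0, 0.001, 0.002]
ft_force: [4.5, -0.2, 3.0]
grip_width: 0.0855
grasp_force: 2.2Traceback (most recent call last):
  File "look.py", line 6, in <module>
    for k,v in traypose(ims,p0,z).items():print(k,*v)
               ~~~~~~~~^^^^^^^^^^
  File "r.py", line 24, in traypose
    res[n]=(p.round(4),len(d),r.tolist())
                              ^
UnboundLocalError: cannot access local variable 'r' where it is not associated with a value
```

```bash
sed -i 's/p=np.array(p0,float)$/p=np.array(p0,float);r=np.zeros(0)/' r.py; python3 look.py .549 .177 -.017
```

```text
top [ 0.549  0.177 -0.017] 0 []
side [0.5486 0.1776 0.0038] 4 [[13.1, 0.6], [-0.0, -0.6], [-1.0, -0.2], [-0.1, 0.2]]
```

```bash
python3 - <<'E'
s=open("r.py").read()
s=s.replace("            p,r=fit(d,p0=p)\n","            p,r=fit(d,p0=p)\n            k=np.abs(r).max(1)<2.5\n            if k.sum()>=2 and not k.all(): d=[x for x,y in zip(d,k) if y];p,r=fit(d,p0=p)\n")
open("r.py","w").write(s)
E
python3 look.py .549 .177 -.017
```

```text
top [ 0.549  0.177 -0.017] 0 []
side [ 0.5499  0.1773 -0.0141] 3 [[-0.1, -0.1], [-0.0, 0.1], [0.1, 0.1]]
```

```bash
python3 -m pendant '[0.002,0,0,0,0,0,1, 0.004,0,0,0,0,0,1, 0.006,0,0,0,0,0,1, 0.008,0,0,0,0,0,1, 0.01,0,0,0,0,0,1, 0.012,0,0,0,0,0,1, 0.014,0,0,0,0,0,1, 0.017,0,0,0,0,0,1, 0.019,0,0,0,0,0,1, 0.019,0,0,0,0,0,1]';python3 look.py .540 .177 -.017;  python3 - <<'E'
from r import *
# socket y: use side image 1 (tray at .5737): darkness along socket rim line at local x=-42..-50 ; and side image 0
b=np.array((.5398,.1693,-.017))
im=np.load("side1.npy").mean(2)
for x in (-46,-44,-42):
    for yc in(58,-58):
        Y=np.arange(yc-14,yc+15,2);q=proj("side",place(b,[(x,y,30) for y in Y]))
        print(x,yc,mc(im,[q[:,1],q[:,0]],order=1).round().astype(int).tolist())
E
```

```text
clock: 13.57
eef_pos: [0.6221, 0.1958, 0.0555]
tool_rot: [0.008, 1.0, 0.001, 0.002]
ft_force: [4.8, 0.2, 3.2]
grip_width: 0.0854
grasp_force: 2.8
top [ 0.54   0.177 -0.017] 0 []
side [ 0.5406  0.1776 -0.0155] 3 [[-0.2, -0.2], [-0.0, 0.1], [0.2, 0.1]]
-46 58 [145, 146, 146, 142, 137, 127, 116, 107, 110, 116, 127, 137, 143, 146, 147]
-46 -58 [167, 163, 162, 159, 152, 138, 122, 114, 116, 127, 140, 152, 158, 161, 161]
-44 58 [130, 131, 130, 128, 123, 114, 108, 102, 103, 106, 115, 123, 128, 131, 131]
-44 -58 [153, 149, 146, 144, 135, 123, 113, 106, 109, 114, 125, 135, 142, 145, 146]
-42 58 [117, 117, 117, 114, 113, 110, 107, 105, 103, 105, 109, 113, 116, 117, 118]
-42 -58 [131, 128, 129, 127, 124, 117, 114, 112, 112, 113, 118, 123, 126, 129, 129]
```

Run:
```python
from r import *
b=np.array((.5398,.1697,-.017))
for f,ys in(("side1.npy",(58,-58)),("side.npy",(-58,))):
  im=np.load(f).mean(2)
  for yc in ys:
    X=np.arange(-62,-35,1.5);q=proj("side",place(b,[(x,yc,30) for x in X]));q2=proj("side",place(b,[(x,yc+(18 if yc>0 else 18),30) for x in X]))
    print(f,yc,X[[0,-1]],mc(im,[q[:,1],q[:,0]],order=1).round().astype(int).tolist(),mc(im,[q2[:,1],q2[:,0]],order=1).round().astype(int).tolist())
```

```text
side1.npy 58 [-62.  -36.5] [158, 158, 158, 159, 159, 159, 156, 152, 142, 131, 116, 105, 101, 103, 106, 107, 108, 108] [160, 160, 160, 161, 161, 160, 160, 159, 158, 157, 152, 145, 134, 123, 114, 109, 108, 108]
side1.npy -58 [-62.  -36.5] [170, 170, 171, 171, 171, 170, 169, 165, 155, 141, 123, 111, 106, 111, 114, 117, 117, 117] [169, 170, 170, 170, 170, 170, 170, 170, 170, 169, 166, 158, 146, 132, 123, 118, 117, 116]
side.npy -58 [-62.  -36.5] [163, 163, 164, 164, 164, 163, 161, 158, 148, 134, 116, 106, 104, 119, 132, 143, 148, 152] [162, 161, 156, 148, 134, 118, 104, 94, 90, 89, 88, 89, 89, 89, 91, 92, 93, 96]
```

```bash
python3 -m pendant '[-0.02,0,0,0,0,0,1, -0.05,0,0,0,0,0,1, -0.06,0,-0.06,0,0,0,1, -0.06,0,-0.12,0,0,0,1, -0.06,0,-0.18,0,0,0.04,1, -0.06,0,-0.24,0,0,0.08,1, -0.06,0,-0.25,0,0,0.12,1, -0.06,0,-0.25,0,0,0.16,1, -0.06,0,-0.25,0,0,0.2,1, -0.06,0,-0.25,0,0,0.24,1]'; python3 -c "
from h import *
print(plan(.544,.305,.17,np.pi/2-.017))"
```

```text
clock: 14.7
eef_pos: [0.6485, 0.1949, 0.1781]
tool_rot: [0.377, 0.926, -0.001, -0.002]
ft_force: [-0.1, -0.1, -0.1]
grip_width: 0.0853
grasp_force: 0.0
(array([0.3033, 0.0118, 0.0173]), array([-0.0016, -0.0006,  0.2594]))
```

```bash
python3 -m pendant '[0.06,0,0.01,0,0,0.04,1, 0.12,0,0.01,0,0,0.08,1, 0.18,0,0.01,0,0,0.12,1, 0.24,0.01,0.01,0,0,0.16,1, 0.303,0.012,0.01,0,0,0.2,1, 0.303,0.012,0.01,0,0,0.24,1, 0.303,0.012,0.01,-0.0015,0,0.26,1, 0.303,0.012,0.01,-0.0015,0,0.26,1, 0.303,0.012,0.01,-0.0015,0,0.26,1, 0.303,0.012,0.01,-0.0015,0,0.26,1]'; python3 look.py .5406 .1776 -.0155; python3 -c "
from h import *
print(plan(.544,.303,.054,np.pi/2-.017))"
```

```text
clock: 15.53
eef_pos: [0.5447, 0.3039, 0.1736]
tool_rot: [0.711, 0.703, 0.001, 0.0]
ft_force: [0.5, -0.8, 0.0]
grip_width: 0.0855
grasp_force: 0.0
top [ 0.5386  0.1762 -0.0155] 4 [[0.1, 0.3], [-0.0, 0.0], [0.0, -0.2], [-0.0, -0.1]]
side [ 0.5405  0.1777 -0.0165] 4 [[-0.1, -0.0], [-0.1, -0.1], [0.1, 0.1], [0.2, 0.0]]
(array([-0.0028, -0.0038,  0.2405]), array([ 0.0011, -0.0007,  0.0012]))
```

```bash
python3 -m pendant '[-0.003,-0.003,0.06,0,0,0.001,1, -0.003,-0.003,0.12,0,0,0.001,1, -0.003,-0.003,0.18,0,0,0.001,1, -0.003,-0.003,0.22,0,0,0.001,1, -0.003,-0.003,0.235,0,0,0.001,1, -0.003,-0.003,0.24,0,0,0.001,1, -0.003,-0.003,0.24,0,0,0.001,1, -0.013,-0.003,0.24,0,0,0.001,1, -0.023,-0.003,0.24,0,0,0.001,1, -0.033,-0.003,0.24,0,0,0.001,1]'; python3 -c "
from h import *
print(plan(.544,.269,.054,np.pi/2-.017))"
```

```text
clock: 16.67
eef_pos: [0.5451, 0.2882, 0.0561]
tool_rot: [0.713, 0.701, 0.004, 0.001]
ft_force: [-0.5, -0.6, 0.6]
grip_width: 0.0853
grasp_force: 0.0
(array([-0.0385, -0.0016,  0.004 ]), array([ 0.0021, -0.0011,  0.0003]))
```

Push to y≈0.271 first, then creep.

```bash
python3 -m pendant '[-0.004,0,0.004,0,0,0,1, -0.009,0,0.004,0,0,0,1, -0.014,0,0.004,0,0,0,1, -0.019,0,0.004,0,0,0,1, -0.023,0,0.004,0,0,0,1, -0.026,0,0.004,0,0,0,1, -0.029,0,0.004,0,0,0,1, -0.032,0,0.004,0,0,0,1, -0.034,0,0.004,0,0,0,1, -0.034,0,0.004,0,0,0,1]'; python3 -m pendant '[-0.0005,0,0,0,0,0,1, -0.001,0,0,0,0,0,1, -0.0015,0,0,0,0,0,1, -0.002,0,0,0,0,0,1, -0.0025,0,0,0,0,0,1, -0.003,0,0,0,0,0,1, -0.0035,0,0,0,0,0,1, -0.004,0,0,0,0,0,1, -0.0045,0,0,0,0,0,1, -0.0045,0,0,0,0,0,1]'; python3 look.py .5404 .1705 -.016;python3 look.py .5404 .1705 -.016 48
```

```text
clock: 17.5
eef_pos: [0.5438, 0.2707, 0.0522]
tool_rot: [0.713, 0.701, 0.002, 0.001]
ft_force: [0.4, 1.1, 0.9]
grip_width: 0.0852
grasp_force: 0.3
clock: 18.33
eef_pos: [0.5438, 0.269, 0.0523]
tool_rot: [0.713, 0.701, 0.002, 0.001]
ft_force: [-0.2, 3.8, -1.0]
grip_width: 0.0856
grasp_force: 1.6
top [ 0.5375  0.1685 -0.0198] 3 [[-0.4, -0.1], [0.2, 0.1], [0.1, -0.0]]
side [ 0.5424  0.1656 -0.0172] 4 [[0.2, -0.4], [-0.1, 0.4], [0.1, -0.2], [-0.2, 0.2]]
top [ 0.5383  0.1684 -0.0198] 3 [[-0.1, -0.0], [0.1, 0.2], [0.0, -0.2]]
side [ 0.54    0.1698 -0.0176] 4 [[-0.1, -0.2], [-0.1, 0.1], [0.1, 0.1], [0.2, 0.0]]
```

The tray appears to have dropped: the two cameras agree best with a slab top at 48 mm. I'll back off without touching and check.

```bash
python3 -m pendant '[0.02,0,0,0,0,0,1, 0.05,0,0,0,0,0,1, 0.07,0,-0.06,0,0,0,1, 0.07,0,-0.12,0,0,0,1, 0.07,0,-0.18,0,0,0,1, 0.07,0,-0.24,0,0,0,1, 0.07,0,-0.28,0,0,0,1, 0.07,0,-0.28,0,0,0,1, 0.07,0,-0.28,0,0,0,1, 0.07,0,-0.28,0,0,0,1]'; for z in 48 51 57; do python3 look.py .5400 .1698 -.017 $z; done
python3 - <<'E'
from r import *
s=np.load("side2.npy");f=6
c=cv2.resize(s[145:245,205:335,::-1].clip(0,255).astype(np.uint8),None,fx=f,fy=f,interpolation=cv2.INTER_CUBIC)
cv2.imwrite("pics/s3.png",cv2.convertScaleAbs(c,alpha=1.6,beta=-60))
# height of each dot: compare stereo with top shifted by the known bias
d={n:dots(np.load(f"{n}2.npy"),n,(.54 if n=="side" else .5382,.1698 if n=="side" else .1684,-.017),48) for n in("top","side")}
for a in d["side"]:
    for b in d["top"]:
        if a[1]==b[1]:
            g=lambda z:ray("side",a[2],z)-ray("top",b[2],z)-[.0019,.0015,0]
            zs=np.arange(.03,.07,.0005);e=[np.hypot(*g(z)[:2]) for z in zs];print(a[1],zs[int(np.argmin(e))],min(e))
E
```

```text
clock: 19.77
eef_pos: [0.5433, 0.3039, 0.1915]
tool_rot: [0.713, 0.702, 0.001, 0.001]
ft_force: [-0.5, -0.4, -0.5]
grip_width: 0.0854
grasp_force: 0.0
top [ 0.5381  0.1685 -0.0157] 4 [[0.1, -0.0], [-0.0, 0.2], [-0.1, 0.1], [0.0, -0.2]]
side [ 0.5398  0.1699 -0.0157] 4 [[-0.2, -0.0], [-0.1, -0.0], [0.1, 0.1], [0.2, 0.0]]
top [ 0.5379  0.1684 -0.016 ] 4 [[0.0, -0.1], [0.0, 0.1], [-0.1, 0.1], [0.1, -0.2]]
side [ 0.5406  0.1685 -0.0156] 4 [[-0.1, -0.1], [-0.1, 0.1], [0.1, -0.0], [0.1, 0.1]]
top [ 0.5374  0.1684 -0.0159] 4 [[-0.1, -0.2], [0.2, 0.1], [-0.3, 0.2], [0.2, -0.1]]
side [ 0.5423  0.1658 -0.0155] 4 [[0.1, -0.2], [-0.0, 0.3], [0.1, -0.3], [-0.1, 0.2]]
(42, 58, 48) 0.048000000000000015 0.000509901951359278
(42, -58, 48) 0.048000000000000015 0.0010295630140986988
(-42, 58, 48) 0.048500000000000015 0.000509901951359278
(-42, -58, 48) 0.048000000000000015 0.000509901951359278
```

View pics/s3.png

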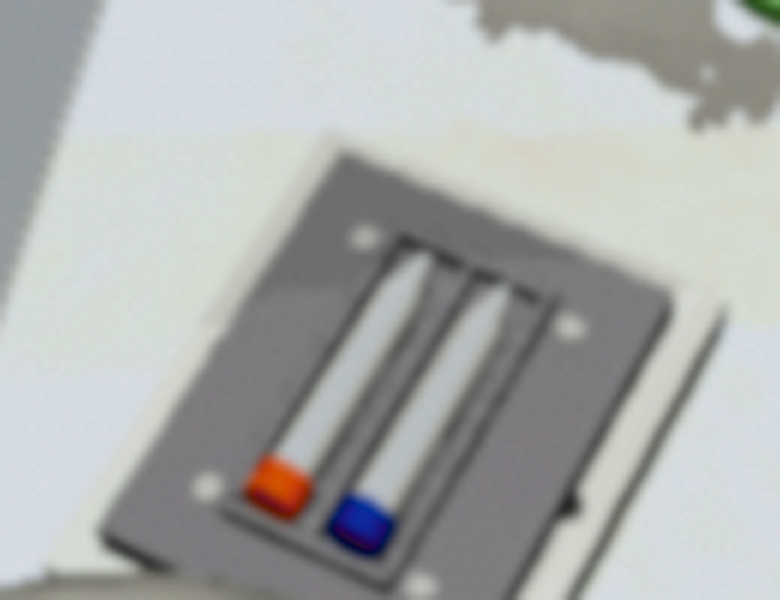

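The tray sits square on the board. All four dots, at (364,237), (570,326), (207,487) and (421,585), triangulate to 48 mm, which is the fully seated height. Both tubes lie in their grooves and the gripper is clear. Handing in.

```bash
python3 -c "
from workcell import bot
print(bot.job_done())"
```

```text
the job is handed in; nothing more can be done
None
```

The tray is fully home: all four corners measure at seated height, both tubes are still in their grooves, the gripper is clear and the job is handed in at about 20 s; I saw no contact with anything else but did not re-photograph the bystanders.

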